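# Seat the egg timer's dial

## Task

The dial of the egg timer on the bamboo board was put back loosely after washing and rides too high. Push it round on its shaft with a fingertip until the notch in its rim stands over the drive pin of the housing, then press it down fully home, so that the pin sits in the notch. Do not pinch or lift the dial, leave the bowl, the tongs and the rolling pin where they lie, and finish clear of everything.

Things in the scene. Friction and masses are not known exactly. Their poses are not given: they have to be found in the camera images.
- timer: The egg timer's housing: a round grey plastic drum, 140 mm in diameter and 36 mm high, standing face up on the board. It is fixed there and cannot slide or turn. Origin: centre of its underside, on the board's top, 18 mm above the table; z up is the dial's axis; its x axis points radially to the drive pin. A shaft in the middle carries the dial.
- pin (a point): Top of the drive pin: an upright round-nosed steel pin, 12 mm in diameter, fixed on the housing's top face, its axis 55 mm from the dial's axis, its top 44.5 mm above the housing's underside. From above, its outer third shows beyond the dial's rim, with a short steel web 8 mm wide from it towards the housing's edge.
- notch (a point): Point in the middle of the notch near its open end, at the dial's top face, 55 mm from the axis (2 mm inside the rim). The notch is a slot 18 mm wide, cut from the rim 14 mm inwards through the dial's whole thickness, so that the housing shows through. Over the pin it leaves 3 mm free on either side; the pin's round nose centres a dial that is a further 1 mm or so off.
- dial_turn (a joint): Angle of the dial on its shaft, rad, growing counterclockwise as seen from above. The notch is over the pin at 0 and at every whole turn (6.283), nowhere else. It turns both ways, more than a turn, and stays where it is left; turning takes about 0.05 N m (2 N at 28 mm from the axis). It starts 0.9 rad or more from alignment.
- dial_press (a joint): How far the dial is pressed down its shaft, m: 0 at the start, riding high (disc underside 45 mm above the housing underside, just clear of the pin); 0.008 fully home on a stop. The shaft grips it: a push of about 6 N slides it, and it stays where it is left. Unless the notch is over the pin, the pin stops it after 2 mm. Negative: pulled up.
- grip_top (a point): Centre of the top of the grip ridge, on the dial's axis, 20 mm above the disc's top face. The ridge is 72 mm long (36 mm to either side of the axis); its web is 8 mm wide, and with the cheeks on its flanks it is 18 mm wide up to 16 mm above the disc. A sideways push on a flank near an end turns the dial; pressing down here pushes it home.
- cheek_left: The cheek along the left flank of the grip (seen from the axis towards the notch): 72 mm long, 5 mm thick, 16 mm high, part of the dial. Origin: centre of its underside, 6.5 mm from the ridge's middle line, on the disc; x runs towards the notch.
- cheek_right: The same on the right flank. Both cheeks squeezed by the fingers at once counts as pinching.
- board: Square bamboo board under the timer, 260 x 260 mm, 18 mm thick, fixed to the table. Origin: centre of its underside.
- bowl: Bystander: loose red ceramic bowl, 150 mm across the rim, 65 mm high, beside the board to the robot's left. Origin: centre of its underside.
- tongs: Bystander: loose steel tongs, 240 mm long, 50 mm wide and 14 mm high, lying along x on the table between board and bowl. Origin: middle of the underside.
- rolling_pin: Bystander: loose stubby wooden rolling pin lying crosswise on the table beyond the board: roller 48 mm in diameter and 180 mm long, 280 mm with its handles. Origin: on the table under its middle.
- sheet_pan: Bystander: aluminium sheet pan, 330 x 240 mm, 22 mm high, fixed, on the table to the robot's right of the board. Origin: centre of its underside.
- disc (a point): Centre of the disc's top face, on the dial's axis, 52 mm above the housing's underside at the start and 44 mm when home. The dial is a white plastic disc, 114 mm in diameter and 7 mm thick, with a straight upright grip ridge across its middle, along the diameter that runs to the notch. Its x axis points to the notch.

How it is judged (in metres and radians):
On the way, in this order (a step that is already met when the one before it is completed fails the run):
1. the notch is turned to the pin (within 7 mm) while the dial still rides high (horizontal distance between notch and pin below 0.007 m and value of joint dial_press below 0.003 m), for 0.02 s.
2. the dial is pressed home (value of joint dial_press above 0.0065 m), for 0.1 s.
At the end, for the whole second after the job is handed in: The dial is pressed down at least 6.5 of its 8 mm and stays there by itself, its notch around the drive pin (notch centre within 4.5 mm of the pin's axis) (value of joint dial_press above 0.0065 m and horizontal distance between notch and pin below 0.0045 m); the robot touches nothing.
It fails at once if the dial is lifted more than 4 mm (value of joint dial_press below -0.004 m).
It fails at once if the grip is pinched: the fingers press on both of its cheeks at once with more than 2 N each (contact force between the fingers and cheek_left above 2 N and contact force between the fingers and cheek_right above 2 N).
It fails at once if the bowl is moved more than 20 mm (distance of bowl from where it was at the start of the episode above 0.02 m).
It fails at once if the tongs are moved more than 20 mm (distance of tongs from where it was at the start of the episode above 0.02 m).
It fails at once if the rolling pin is moved more than 20 mm (distance of rolling_pin from where it was at the start of the episode above 0.02 m).
It also fails if it takes over 61 s, if anything falls off the work surface, if the arm or the gripper's body presses on something with over 40 N, if the wrist force passes 120 N, or if a joint passes its speed limit or range.

## Robot

A 7-joint arm with a two-finger parallel gripper is mounted at the origin on the work surface. World frame = base frame: x ahead of the robot, y to its left, z up, the work surface at z = 0. Lengths are in mm, angles in rad, forces in N, time in s.
With the tool pointing down it reaches from about 425 to 925 mm from the base axis. Payload 6.8 kg.
Tool frame: the origin (TCP) lies between the finger pads; the fingertips stand 11 mm ahead of it and the grasp point (between the pads) lies 8 mm behind it; z points along the fingers, y is the direction in which the jaws open and shut (so a half turn about z gives the same grasp; the last joint's range is limited). The gripper opens to 88 mm and grips with 3 to 60 N. Pads are 20 mm wide; open, the fingers measure 115 mm over their backs; the gripper's body (75 mm by 178 mm) begins 61 mm behind the grasp point.
Start: joints at [-1.413, 0.477, 0.022, 1.555, -0.011, 1.109, -0.083], TCP at [177.305, 651.314, 233.664] pointing down, gripper open.
Joint ranges: [-2.96, 2.96], [-0.34, 2.1], [-1.41, 1.46], [0.24, 2.44], [-1.37, 4.51], [0.17, 1.92], [-2.96, 2.96]. Speed limits (rad/s): [2.39, 2.39, 3.14, 3.14, 3.14, 3.14, 3.14].

## Interface

Orientations are given as a unit quaternion [w, x, y, z].
In Python, from bench import robot gives the robot as it stands.
- The arm moves only by the tool move_arm, never from a script. Its argument "targets" is a list of rows, each a list of 2 entries, a list of its own where there are three numbers: the shift along the world's x, y, z in mm, then the turn, a rotation vector about the world's x, y, z in rad. A call has exactly 8 rows; each row shifts and turns the commanded pose from where the row before left it; what a row does not reach is not made up. A row lasts 1/10 s, in which the tool goes at most 50 mm and 8.59 degrees, less where a joint would pass 70% of its speed; a pose out of reach is approached as far as the arm can. A call with a gripper value outside its range is refused whole. "fingers" is the opening, from -1 (shut) to 1 (fully open), set as the call begins (left out, the last holds). The fingers move at their own pace and stop on an object; "grip_force" is the grip in N (left out, the last holds). Time passes only in rows, so rows that do not move let the fingers close, or fill a call up. It gives the time, the measured TCP pose, the force and the opening at its end, in the units of the state.
- robot.get_state(): the state, without advancing time (a new reading comes with each control period).
- robot.get_image(name): name is "scene" or "top"; returns a dict with "img" (384x512x3 uint8, red, green, blue), "depth" (384x512 float32, mm along the optical axis (not along the pixel's ray), 0 where there is no reading), "mtx" (3x3 intrinsics, pixels), "R" (3x3) and "t" (3): a world point X has camera coordinates R X + t. Camera axes: x right, y down, z forward; pixel columns grow to the right and rows downward; lengths in mm; the calibration is good to about 2 mm. A picture is of the moment at which its call begins.
- robot.hand_in(): hands the job in, once; it reports no verdict.
The state is a dict: "clock": time; "joint_pos": joint angles; "dq": joint speeds; "tau": joint torques, N m; "tcp_pos": TCP position; "eef_rot": TCP orientation; "force": force on the tool from outside, world axes, zero at the start; "wrist_torque": the same for the moment, N m; "opening": finger opening in mm.
Only numpy, scipy, OpenCV 4.12 (cv2) and the standard library are available. Lean on these libraries where they do the work, as an engineer would, in place of code of your own. Each camera call takes 0.05 s, during which the arm holds its last target.

## Working session

There is one attempt and no reset: what is moved stays moved. The work goes in short steps, Python scripts to look and compute and a tool call to move; the robot and the scene stay as the last step left them, time stands still between calls to the robot, and variables do not carry over. Pictures are saved under pics/ and viewed, and the job is handed in when it is done.

Besides the shell and the picture viewer there is one more tool, called after ">>>" as a command line: name --argument value ..., lists and objects as JSON in quotes. move_arm: Moves the arm, as the interface text tells. Its arguments: {"type":"object","properties":{"targets":{"type":"array"},"fingers":{"type":"number"},"grip_force":{"type":"number"}},"required":["targets"]}

```bash
mkdir -p pics; ls; cat > h.py <<'E'
import numpy as np,cv2
from bench import robot
def shot(name,fn):
    d=robot.get_image(name); cv2.imwrite(f'pics/{fn}.png',cv2.cvtColor(d['img'],cv2.COLOR_RGB2BGR)); np.savez(f'pics/{fn}.npz',**d); return d
def ray(d,u,v,z):
    K,R,t=np.array(d['mtx']),np.array(d['R']),np.array(d['t']).ravel()
    c=-R.T@t; r=R.T@np.linalg.inv(K)@np.array([u,v,1.]); return c+r*(z-c[2])/r[2]
def pt(d,u,v):
    K,R,t=np.array(d['mtx']),np.array(d['R']),np.array(d['t']).ravel()
    return R.T@(np.linalg.inv(K)@np.array([u,v,1.])*d['depth'][int(v),int(u)]-t)
E
python3 - <<'E'
from h import *
for n in ('scene','top'):
    d=shot(n,n+'0'); print(n,-d['R'].T@np.array(d['t']).ravel())
print(robot.get_state())
E
```

```text
pics
scene [1076.59950701 -335.2160595  1019.78119233]
top [ 511.82047594   45.7963454  1309.02474218]
{'clock': 0.1, 'joint_pos': array([-1.41307923,  0.47768975,  0.02236239,  1.55631069, -0.01149425,
        1.10929596, -0.08312724]), 'dq': array([ 6.42151104e-05, -4.99203245e-04,  1.44382941e-03, -3.20170431e-03,
        1.29434638e-03, -9.90152660e-04,  1.09772522e-04]), 'tau': array([ 3.28916052e-03, -5.84085202e+01,  1.53947778e+00, -2.73310107e+01,
       -5.42009692e-02,  1.31616599e-02,  7.48510843e-05]), 'tcp_pos': array([177.20982449, 650.79913743, 232.81557161]), 'eef_rot': array([-4.10508856e-05,  1.32528335e-01,  9.91178904e-01, -7.86570697e-04]), 'force': array([0.33038953, 0.86726563, 0.68406818]), 'wrist_torque': array([-0.01673291,  0.03332902,  0.02987751]), 'opening': 87.83855285441697}
```

View pics/scene0.png

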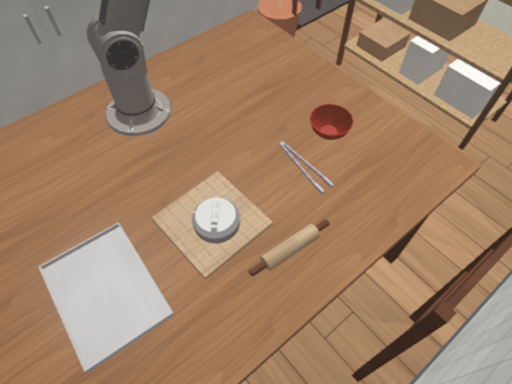

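View pics/top0.png

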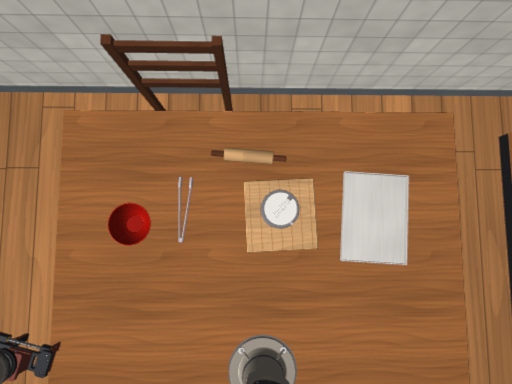

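The timer is at about (280,209) in the top picture and (216,217) in the scene picture. I'll zoom in on both.

```bash
python3 - <<'E'
from h import *
a=cv2.imread('pics/top0.png')[180:240,250:312]; b=cv2.imread('pics/scene0.png')[185:250,180:250]
cv2.imwrite('pics/z.png',np.hstack([cv2.resize(a,(400,400),interpolation=cv2.INTER_CUBIC),cv2.resize(b,(400,400),interpolation=cv2.INTER_CUBIC)]))
E
```

```text
(no output)
```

View pics/z.png

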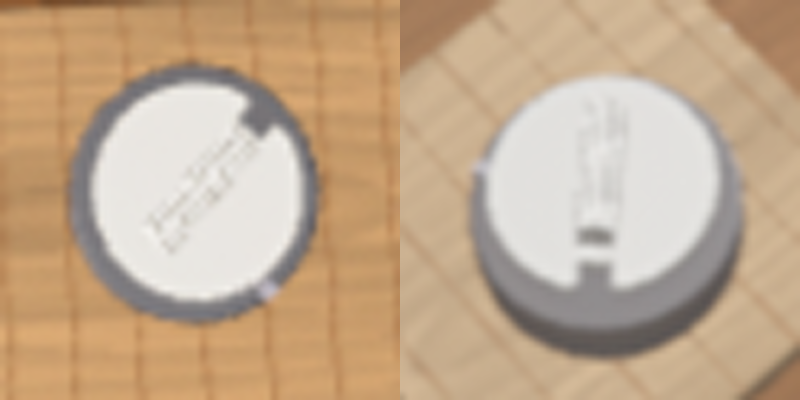

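```bash
cat >> h.py <<'E'
def load(fn): return dict(np.load(f'pics/{fn}.npz'))
def disc(d,box):
    x0,y0,x1,y1=box; s=8
    c=cv2.resize(d['img'][y0:y1,x0:x1],None,fx=s,fy=s,interpolation=cv2.INTER_CUBIC)
    hsv=cv2.cvtColor(c,cv2.COLOR_RGB2HSV)
    m=((hsv[...,2]>190)&(hsv[...,1]<30)).astype(np.uint8)
    cs,_=cv2.findContours(m,cv2.RETR_EXTERNAL,cv2.CHAIN_APPROX_NONE); k=max(cs,key=cv2.contourArea)
    (u,v),ax,an=cv2.fitEllipse(cv2.convexHull(k))
    f=lambda p:(p+.5)/s-.5
    return (f(u)+x0,f(v)+y0),np.array(ax)/s,m,c
def tri(d1,p1,d2,p2):
    P=[d['mtx']@np.c_[d['R'],d['t'].ravel()] for d in(d1,d2)]
    X=cv2.triangulatePoints(P[0],P[1],np.array(p1,float).reshape(2,1),np.array(p2,float).reshape(2,1)).ravel(); return X[:3]/X[3]
E
python3 - <<'E'
from h import *
t=load('top0');s=load('scene0')
ct,ax,_,_=disc(t,(250,180,312,240)); cs,ax2,_,_=disc(s,(180,185,250,250))
print(ct,ax,cs,ax2); print('tri',tri(t,ct,s,cs)); print(ray(t,*ct,70),ray(s,*cs,70)); print(pt(t,*np.round(ct)),pt(t,270,220))
C=ray(t,*ct,70)
f=lambda u,v,z:ray(t,250+(u+.5)*62/400-.5,180+(v+.5)*60/400-.5,z)
n=f(258,113,62);p=f(268,291,60)
for q in(n,p):
  d=q-C;print(q,np.hypot(*d[:2]),np.arctan2(d[1],d[0]))
# scene
g=lambda u,v,z:ray(s,180+(u+.5)*70/400-.5,185+(v+.5)*65/400-.5,z)
Cs=ray(s,*cs,70)
for q in(g(195,280,66),g(80,168,60)):
  d=q-Cs;print('s',q,np.hypot(*d[:2]),np.arctan2(d[1],d[0]))
# ridge line top: ends in zoom
a=f(160,240,88);b=f(245,140,88);e=b-a;print('ridge',np.arctan2(e[1],e[0]),(a+b)/2)
E
```

```text
(280.1326675415039, 208.3477668762207) [32.32798767 32.60309601] (214.49337005615234, 214.14650344848633) [34.40032196 42.04009628]
tri [570.55853541 -63.52549757  68.78082099]
[571.18676305 -62.32461964  70.        ] [570.60273777 -64.752486    70.        ]
[571.38328308 -60.03143104  91.10504624] [530.34362586 -26.61763338  63.82660365]
[613.73499724 -97.14180289  62.        ] 54.97807274632801 -0.6857997810581901
[ 518.84980475 -101.81698994   60.        ] 65.56526913037322 -2.4951674122376137
s [608.69788803 -96.09377351  66.        ] 49.33068797183858 -0.6884363375829055
s [ 520.31042813 -103.97015244   60.        ] 63.775714579025205 -2.4792941393935863
ridge -0.7272942985002488 [571.34278252 -63.73039703  88.        ]
```

>>> move_arm --targets '[[[26,-41,-4],[0,0,-0.026]],[[26,-41,-4],[0,0,-0.026]],[[26,-41,-4],[0,0,-0.026]],[[26,-41,-4],[0,0,-0.026]],[[26,-41,-4],[0,0,-0.026]],[[26,-41,-4],[0,0,-0.026]],[[26,-41,-4],[0,0,-0.026]],[[26,-41,-4],[0,0,-0.026]]]' --fingers -1 --grip_force 20

```text
clock: 0.9
tcp_pos: [385.9, 321.4, 201.4]
eef_rot: [-0.0, 0.235, 0.972, -0.0]
force: [2.0, 0.6, 1.0]
opening: 27.3
```

>>> move_arm --targets '[[[26,-41,-4],[0,0,-0.026]],[[26,-41,-4],[0,0,-0.026]],[[26,-41,-4],[0,0,-0.026]],[[26,-41,-4],[0,0,-0.026]],[[26,-41,-4],[0,0,-0.026]],[[26,-41,-4],[0,0,-0.026]],[[26,-41,-4],[0,0,-0.026]],[[26,-41,-4],[0,0,-0.026]]]'

```text
clock: 1.7
tcp_pos: [593.9, -6.3, 169.3]
eef_rot: [-0.0, 0.335, 0.942, 0.0]
force: [1.0, 0.2, -0.2]
opening: 0.0
```

>>> move_arm --targets '[[[8,-13,-10],[0,0,0]],[[9,-13,-10],[0,0,0]],[[8,-12,-10],[0,0,0]],[[0,0,-10],[0,0,0]],[[0,0,-10],[0,0,0]],[[0,0,-10],[0,0,0]],[[0,0,0],[0,0,0]],[[0,0,0],[0,0,0]]]'

```text
clock: 2.5
tcp_pos: [618.1, -41.9, 109.6]
eef_rot: [-0.0, 0.334, 0.943, 0.0]
force: [-0.6, 0.5, -0.8]
opening: 0.3
```

```bash
python3 - <<'E'
from h import *
shot('top','top1');shot('scene','scene1')
a=cv2.imread('pics/top1.png')[160:240,240:320]; b=cv2.imread('pics/scene1.png')[165:250,180:265]
cv2.imwrite('pics/z1.png',np.hstack([cv2.resize(a,(400,400),interpolation=cv2.INTER_CUBIC),cv2.resize(b,(400,400),interpolation=cv2.INTER_CUBIC)]))
E
```

```text
(no output)
```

View pics/z1.png

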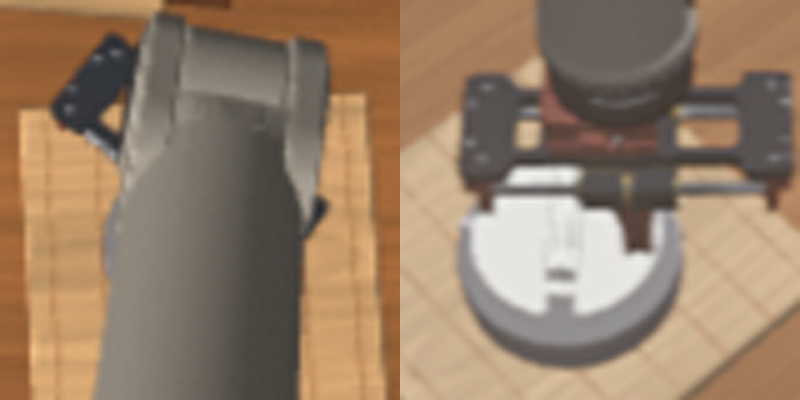

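>>> move_arm --targets '[[[0,0,-8],[0,0,0]],[[0,0,-8],[0,0,0]],[[0,0,-7],[0,0,0]],[[-3.2,-3.9,0],[0,0,0]],[[-3.2,-3.9,0],[0,0,0]],[[-3.2,-3.9,0],[0,0,0]],[[-3.2,-3.9,0],[0,0,0]],[[0,0,0],[0,0,0]]]'

```text
clock: 3.4
tcp_pos: [605.0, -59.5, 87.0]
eef_rot: [0.0, 0.335, 0.942, -0.0]
force: [1.2, 0.6, 0.4]
opening: 0.8
```

```bash
python3 - <<'E'
from h import *
print(robot.get_state()['force'],robot.get_state()['tcp_pos'])
shot('scene','scene2')
b=cv2.imread('pics/scene2.png')[165:250,180:265]
cv2.imwrite('pics/z2.png',cv2.resize(b,(600,600),interpolation=cv2.INTER_CUBIC))
E
```

```text
[1.24908068 0.64727401 0.40942304] [605.046107   -59.46619077  86.99536347]
```

View pics/z2.png

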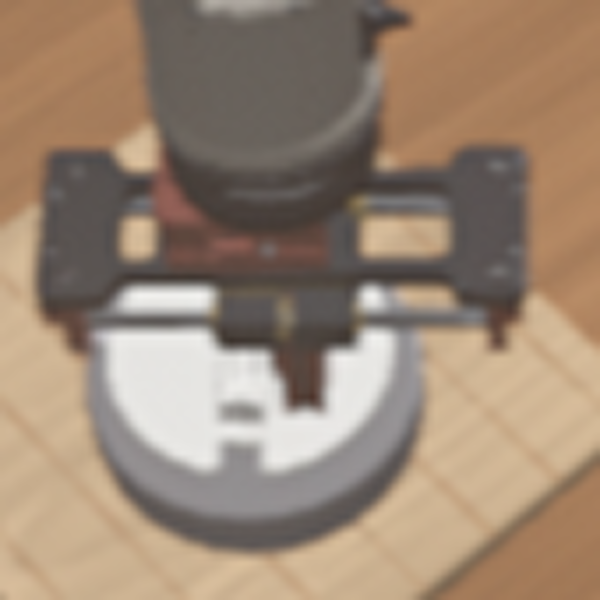

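The closed fingertip is about 15 mm thick and still about 8 mm from the flank. I'll close that gap, then follow an arc round the axis.

```bash
python3 - <<'E'
import numpy as np
C=np.array([571,-63.3]);p=np.array([605,-59.5])+[-5,-6]-C
for i in range(16):
    c,s=np.cos(-.1),np.sin(-.1);q=np.array([[c,-s],[s,c]])@p;print(np.round(q-p,1));p=q
E
```

```text
[-0.4 -2.9]
[-0.7 -2.8]
[-0.9 -2.8]
[-1.2 -2.6]
[-1.5 -2.5]
[-1.7 -2.4]
[-1.9 -2.2]
[-2.1 -2. ]
[-2.3 -1.7]
[-2.5 -1.5]
[-2.6 -1.3]
[-2.7 -1. ]
[-2.8 -0.7]
[-2.9 -0.4]
[-2.9 -0.1]
[-2.9  0.2]
```

>>> move_arm --targets '[[[-2,-2.4,0],[0,0,0]],[[-1,-1.2,0],[0,0,0]],[[-1,-1.2,0],[0,0,0]],[[-1,-1.2,0],[0,0,0]],[[0,0,0],[0,0,0]],[[0,0,0],[0,0,0]],[[0,0,0],[0,0,0]],[[0,0,0],[0,0,0]]]'

```text
clock: 4.25
tcp_pos: [600.6, -64.2, 86.7]
eef_rot: [0.0, 0.334, 0.942, 0.0]
force: [-0.0, 0.8, 0.3]
opening: 0.5
```

>>> move_arm --targets '[[[-0.4,-2.9,0],[0,0,-0.1]],[[-0.7,-2.8,0],[0,0,-0.1]],[[-0.9,-2.8,0],[0,0,-0.1]],[[-1.2,-2.6,0],[0,0,-0.1]],[[-1.5,-2.5,0],[0,0,-0.1]],[[-1.7,-2.4,0],[0,0,-0.1]],[[-1.9,-2.2,0],[0,0,-0.1]],[[-2.1,-2.0,0],[0,0,-0.1]]]'

```text
clock: 5.05
tcp_pos: [591.7, -84.3, 87.0]
eef_rot: [0.001, 0.676, 0.737, 0.001]
force: [4.6, 0.4, -2.9]
opening: 0.4
```

```bash
python3 - <<'E'
from h import *
shot('scene','scene3')
b=cv2.imread('pics/scene3.png')[165:250,180:265]
cv2.imwrite('pics/z3.png',cv2.resize(b,(600,600),interpolation=cv2.INTER_CUBIC))
E
```

```text
(no output)
```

View pics/z3.png

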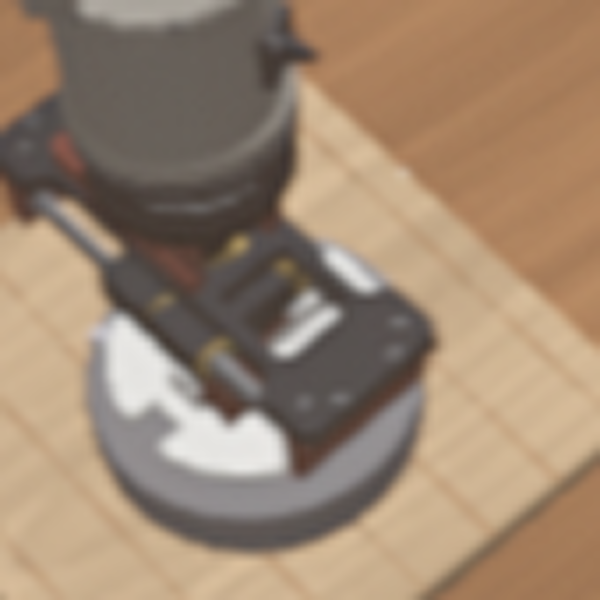

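>>> move_arm --targets '[[[-2.3,-1.7,0],[0,0,-0.1]],[[-2.5,-1.5,0],[0,0,-0.1]],[[-2.6,-1.3,0],[0,0,-0.1]],[[-2.7,-1.0,0],[0,0,-0.1]],[[-2.8,-0.7,0],[0,0,-0.1]],[[-2.9,-0.4,0],[0,0,-0.1]],[[-2.9,-0.1,0],[0,0,-0.1]],[[0,0,0],[0,0,0]]]'

```text
clock: 5.9
tcp_pos: [572.1, -92.0, 86.9]
eef_rot: [0.001, 0.887, 0.462, 0.0]
force: [4.0, -2.7, -1.1]
opening: 0.2
```

```bash
python3 - <<'E'
from h import *
shot('scene','scene4');shot('top','top4')
b=cv2.imread('pics/scene4.png')[165:250,180:265]
a=cv2.imread('pics/top4.png')[160:240,240:320]
cv2.imwrite('pics/z4.png',cv2.resize(b,(600,600),interpolation=cv2.INTER_CUBIC))
cv2.imwrite('pics/z4t.png',cv2.resize(a,(400,400),interpolation=cv2.INTER_CUBIC))
s=load('scene3');g=lambda u,v,z:ray(s,180+(u+.5)*85/600-.5,165+(v+.5)*85/600-.5,z)
q=g(155,410,66)-[571,-63.3,0];print(np.hypot(*q[:2]),np.arctan2(q[1],q[0]))
E
```

```text
45.31161412591411 -1.6488391148351569
```

View pics/z4.png

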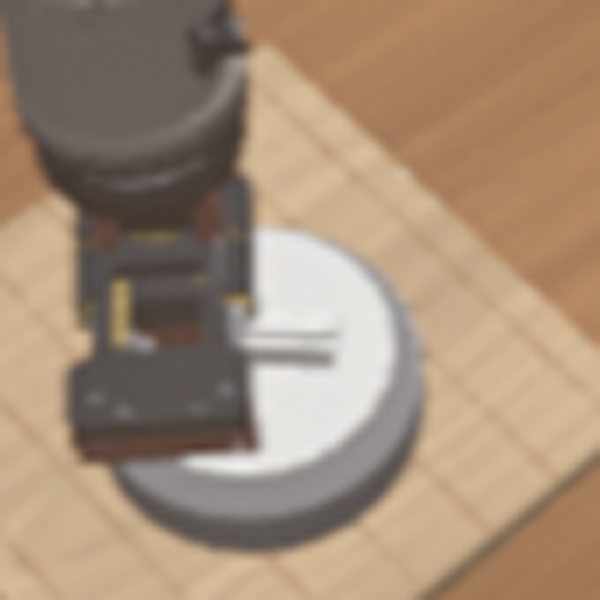

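View pics/z4t.png

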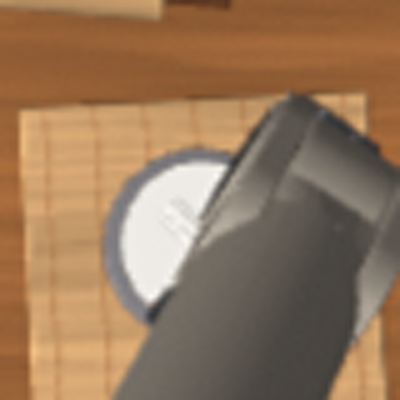

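>>> move_arm --targets '[[[8,-6,0],[0,0,0]],[[0,0,20],[0,0,0]],[[0,0,30],[0,0,0]],[[0,20,20],[0,0,0]],[[0,45,10],[0,0,0]],[[0,45,0],[0,0,0]],[[0,45,0],[0,0,0]],[[0,45,0],[0,0,0]]]'

```text
clock: 6.8
tcp_pos: [578.8, 104.6, 166.7]
eef_rot: [-0.001, 0.887, 0.463, -0.001]
force: [0.7, 0.7, -0.2]
opening: 0.4
```

```bash
python3 - <<'E'
from h import *
shot('scene','scene5');shot('top','top5')
a=cv2.imread('pics/top5.png')[180:240,250:312]; b=cv2.imread('pics/scene5.png')[185:250,180:250]
cv2.imwrite('pics/z5.png',np.hstack([cv2.resize(a,(400,400),interpolation=cv2.INTER_CUBIC),cv2.resize(b,(400,400),interpolation=cv2.INTER_CUBIC)]))
E
```

```text
(no output)
```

View pics/z5.png

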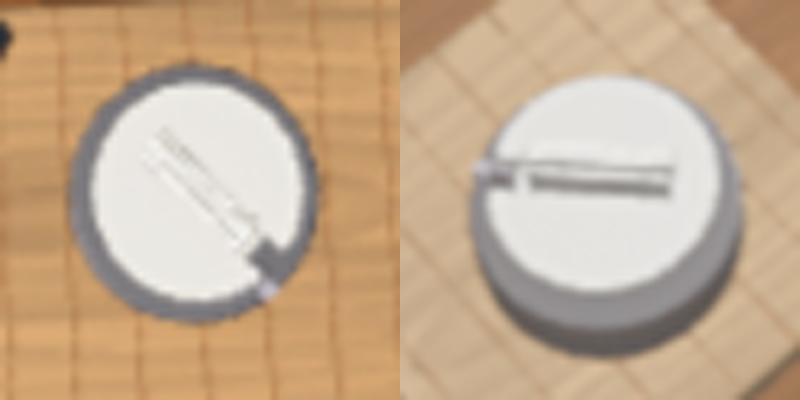

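The clear view shows the notch nearly on the pin (top zoom notch (268,255), pin (268,291)). I'll measure the remaining angle by sampling rings.

```bash
cat >> h.py <<'E'
def ring(d,C,r,z,th):
    X=np.c_[C[0]+r*np.cos(th),C[1]+r*np.sin(th),np.full_like(th,z)]
    p=(d['R']@X.T).T+d['t'].ravel(); p=(d['mtx']@p.T).T; p=(p[:,:2]/p[:,2:]).astype(np.float32)
    return cv2.remap(d['img'].astype(np.float32),p[:,0].copy(),p[:,1].copy(),cv2.INTER_CUBIC)[:,0]
def fitang(fn,box):
    d=load(fn);c,_,_,_=disc(d,box);C=ray(d,*c,70)
    th=np.linspace(-np.pi,0,721)
    o=[]
    for r in (46,48,50,52):
        g=ring(d,C,r,70,th).mean(1); w=np.clip(200-g,0,None); w[w<15]=0; k=np.argmax(w); s=abs(th-th[k])<.35
        o.append((w[s]*th[s]).sum()/w[s].sum())
    pp=[]
    for r in (60,63,66):
        g=ring(d,C,r,56.,th); w=np.clip(g.min(1)-np.median(g.min(1))-15,0,None); k=np.argmax(w); s=abs(th-th[k])<.25
        pp.append((w[s]*th[s]).sum()/max(w[s].sum(),1e-9))
    print(fn,C.round(1),'notch',np.round(o,3),'pin',np.round(pp,3))
E
python3 - <<'E'
from h import *
T=(250,180,312,240);S=(180,185,250,250)
for f in('top0','top5'):fitang(f,T)
for f in('scene0','scene5'):fitang(f,S)
E
```

```text
top0 [571.2 -62.3  70. ] notch [-0.714 -0.716 -0.716 -0.716] pin [-1.12  -2.487 -2.483]
top5 [571.3 -62.4  70. ] notch [-2.321 -2.321 -2.321 -2.319] pin [-1.09  -2.488 -2.484]
scene0 [570.6 -64.8  70. ] notch [-0.693 -0.687 -0.685 -0.687] pin [-3.007 -3.023 -3.042]
scene5 [571.7 -63.6  70. ] notch [-2.34  -2.335 -2.328 -2.327] pin [-2.9   -3.019 -3.029]
```

>>> move_arm --targets '[[[0,-40,0],[0,0,-0.032]],[[0,-40,0],[0,0,-0.032]],[[0,-40,0],[0,0,-0.032]],[[0,-40,0],[0,0,-0.032]],[[0,-40,0],[0,0,-0.032]],[[1,-2.6,-25],[0,0,0]],[[0,0,-25],[0,0,0]],[[0,0,-25],[0,0,0]]]'

```text
clock: 7.7
tcp_pos: [580.0, -100.7, 90.7]
eef_rot: [-0.001, 0.921, 0.39, -0.0]
force: [-0.8, -0.2, -0.6]
opening: 0.3
```

>>> move_arm --targets '[[[0,0,-4.7],[0,0,0]],[[-2.1,1,0],[0,0,0]],[[-2.1,1,0],[0,0,0]],[[-2.1,1,0],[0,0,0]],[[-2.1,1,0],[0,0,0]],[[-2.1,1,0],[0,0,0]],[[-2.1,1.2,0],[0,0,0]],[[0,0,0],[0,0,0]]]'

```text
clock: 8.5
tcp_pos: [568.1, -93.6, 87.3]
eef_rot: [0.0, 0.921, 0.389, 0.0]
force: [-0.1, -0.4, 1.7]
opening: 0.3
```

>>> move_arm --targets '[[[-0.6,0.8,0],[0,0,0]],[[-0.5,0.7,0],[0,0,0]],[[0,0,0],[0,0,0]],[[0,0,0],[0,0,0]],[[8,-8,0],[0,0,0]],[[0,0,20],[0,0,0]],[[0,0,30],[0,0,0]],[[0,20,20],[0,0,0]]]'

```text
clock: 9.3
tcp_pos: [574.3, -82.4, 158.3]
eef_rot: [0.0, 0.922, 0.387, -0.0]
force: [0.9, -0.3, 0.2]
opening: 0.4
```

>>> move_arm --targets '[[[0,45,10],[0,0,0]],[[0,45,0],[0,0,0]],[[0,45,0],[0,0,0]],[[0,45,0],[0,0,0]],[[0,0,0],[0,0,0]],[[0,0,0],[0,0,0]],[[0,0,0],[0,0,0]],[[0,0,0],[0,0,0]]]'

```text
clock: 10.1
tcp_pos: [574.6, 98.1, 167.0]
eef_rot: [0.0, 0.922, 0.388, -0.0]
force: [0.4, -0.3, 0.0]
opening: 0.5
```

```bash
python3 - <<'E'
from h import *
shot('scene','scene6');shot('top','top6')
a=cv2.imread('pics/top6.png')[180:240,250:312]; b=cv2.imread('pics/scene6.png')[185:250,180:250]
cv2.imwrite('pics/z6.png',np.hstack([cv2.resize(a,(400,400),interpolation=cv2.INTER_CUBIC),cv2.resize(b,(400,400),interpolation=cv2.INTER_CUBIC)]))
fitang('top6',(250,180,312,240));fitang('scene6',(180,185,250,250))
E
```

```text
top6 [571.3 -62.3  70. ] notch [-2.419 -2.404 -2.383 -2.372] pin [-0.889 -2.486 -2.483]
scene6 [571.7 -63.8  70. ] notch [-2.446 -2.437 -2.424 -2.414] pin [-2.874 -3.021 -3.033]
```

View pics/z6.png

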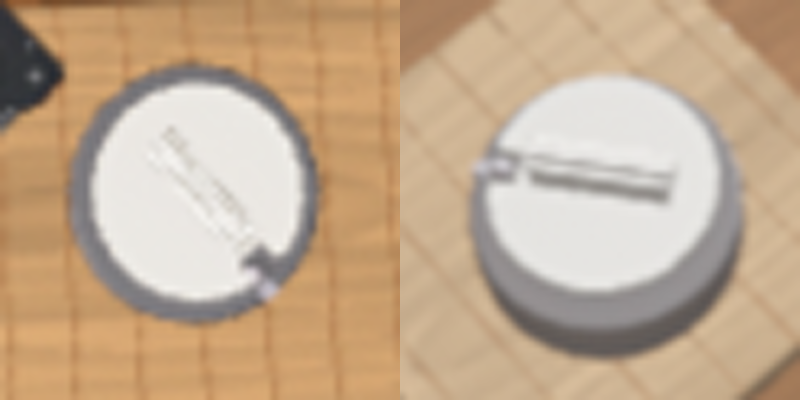

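The bright pin in the slot biases the centroid, so I'll use the slot's two edges against the white instead.

```bash
cat >> h.py <<'E'
def edges(fn,box,r0=-2.45):
    d=load(fn);c,_,_,_=disc(d,box);C=ray(d,*c,70);th=np.linspace(r0-.6,r0+.6,601);o=[]
    for r in (45,47,49,51,53):
        g=ring(d,C,r,70,th).mean(1); i=th[g<205]
        o.append((i.min(),i.max()) if len(i) else (0,0))
    o=np.array(o);print(fn,'edges\n',np.c_[o,o.mean(1)].round(3).T)
E
python3 - <<'E'
from h import *
T=(250,180,312,240);S=(180,185,250,250)
edges('top0',T,-.7);edges('scene0',S,-.7)
edges('top5',T);edges('scene5',S);edges('top6',T);edges('scene6',S)
d=load('top6');C=np.array([571.2,-62.4])
th=np.linspace(-2.8,-2.1,15)
print(th.round(2))
for r in(47,51,55,59,63): print(r,ring(d,C,r,62,th).astype(int).tolist())
E
```

```text
top0 edges
 [[-0.916 -0.922 -0.916 -0.908 -0.902]
 [-0.51  -0.502 -0.508 -0.518 -0.52 ]
 [-0.713 -0.712 -0.712 -0.713 -0.711]]
scene0 edges
 [[-0.908 -0.902 -0.886 -0.878 -0.888]
 [-0.48  -0.484 -0.492 -0.5   -0.494]
 [-0.694 -0.693 -0.689 -0.689 -0.691]]
top5 edges
 [[-2.526 -2.528 -2.516 -2.496 -2.494]
 [-2.114 -2.11  -2.122 -2.134 -2.134]
 [-2.32  -2.319 -2.319 -2.315 -2.314]]
scene5 edges
 [[-2.576 -2.56  -2.548 -2.536 -2.536]
 [-2.148 -2.148 -2.162 -2.172 -2.174]
 [-2.362 -2.354 -2.355 -2.354 -2.355]]
top6 edges
 [[-2.622 -2.628 -2.584 -2.528 -2.516]
 [-2.216 -2.216 -2.226 -2.226 -2.222]
 [-2.419 -2.422 -2.405 -2.377 -2.369]]
scene6 edges
 [[-2.652 -2.648 -2.644 -2.64  -2.632]
 [-2.244 -2.236 -2.238 -2.24  -2.242]
 [-2.448 -2.442 -2.441 -2.44  -2.437]]
[-2.8  -2.75 -2.7  -2.65 -2.6  -2.55 -2.5  -2.45 -2.4  -2.35 -2.3  -2.25
 -2.2  -2.15 -2.1 ]
47 [[234, 231, 227], [235, 231, 228], [237, 233, 229], [227, 223, 218], [202, 196, 192], [166, 161, 160], [131, 128, 130], [114, 112, 114], [121, 119, 120], [126, 123, 125], [131, 127, 129], [164, 159, 158], [207, 203, 198], [235, 233, 227
[... 355 characters left out ...]
, 215, 212], [220, 213, 214], [196, 187, 191], [151, 144, 149], [115, 111, 114], [113, 110, 112], [131, 126, 128], [156, 150, 150], [203, 199, 194], [237, 234, 228], [235, 232, 226]]
59 [[143, 140, 140], [150, 148, 148], [159, 156, 156], [153, 149, 149], [155, 150, 152], [164, 158, 162], [161, 155, 160], [147, 142, 148], [116, 113, 117], [117, 114, 117], [121, 117, 120], [127, 124, 126], [138, 135, 135], [163, 159, 158], [176, 172, 169]]
63 [[119, 117, 122], [122, 120, 125], [120, 119, 125], [118, 116, 120], [133, 130, 136], [168, 161, 170], [186, 180, 189], [173, 169, 178], [135, 133, 138], [118, 118, 122], [120, 117, 122], [117, 116, 122], [117, 116, 121], [119, 118, 122], [121, 119, 122]]
```

Top view: notch at -2.42, pin at about -2.50, so about 0.085 rad remains. I'll repeat the same contact, turned by that much.

>>> move_arm --targets '[[[0,-40,0],[0,0,-0.017]],[[0,-40,0],[0,0,-0.017]],[[0,-40,0],[0,0,-0.017]],[[0,-40,0],[0,0,-0.017]],[[-2,-38,0],[0,0,-0.017]],[[0,0,-27],[0,0,0]],[[0,0,-27],[0,0,0]],[[0,0,-26],[0,0,0]]]'

```text
clock: 11.0
tcp_pos: [572.5, -99.3, 86.2]
eef_rot: [-0.0, 0.937, 0.349, 0.0]
force: [0.7, -0.1, -0.2]
opening: 0.5
```

>>> move_arm --targets '[[[-1.5,1.5,0],[0,0,0]],[[-1.5,1.5,0],[0,0,0]],[[-1.5,1.5,0],[0,0,0]],[[-1.5,1.5,0],[0,0,0]],[[0,0,0],[0,0,0]],[[0,0,0],[0,0,0]],[[0,0,0],[0,0,0]],[[0,0,0],[0,0,0]]]'

```text
clock: 11.8
tcp_pos: [567.1, -92.2, 87.2]
eef_rot: [0.0, 0.937, 0.35, 0.0]
force: [0.4, -0.4, 1.1]
opening: 0.4
```

>>> move_arm --targets '[[[-1.2,0.5,0],[0,0,0]],[[-1.2,0.5,0],[0,0,0]],[[0,0,0],[0,0,0]],[[0,0,0],[0,0,0]],[[8,-8,0],[0,0,0]],[[0,0,20],[0,0,0]],[[0,0,30],[0,0,0]],[[0,20,20],[0,0,0]]]'

```text
clock: 12.6
tcp_pos: [571.7, -82.3, 158.3]
eef_rot: [0.0, 0.938, 0.348, -0.001]
force: [0.7, 0.2, -0.0]
opening: 0.4
```

>>> move_arm --targets '[[[0,45,10],[0,0,0]],[[0,45,0],[0,0,0]],[[0,45,0],[0,0,0]],[[0,45,0],[0,0,0]],[[0,0,0],[0,0,0]],[[0,0,0],[0,0,0]],[[0,0,0],[0,0,0]],[[0,0,0],[0,0,0]]]'

```text
clock: 13.4
tcp_pos: [572.2, 98.9, 167.0]
eef_rot: [0.0, 0.937, 0.348, -0.0]
force: [-0.4, 0.1, 0.2]
opening: 0.6
```

```bash
python3 - <<'E'
from h import *
shot('scene','scene7');shot('top','top7')
a=cv2.imread('pics/top7.png')[180:240,250:312]; b=cv2.imread('pics/scene7.png')[185:250,180:250]
cv2.imwrite('pics/z7.png',np.hstack([cv2.resize(a,(400,400),interpolation=cv2.INTER_CUBIC),cv2.resize(b,(400,400),interpolation=cv2.INTER_CUBIC)]))
edges('top7',(250,180,312,240));edges('scene7',(180,185,250,250))
E
```

```text
top7 edges
 [[-2.792 -2.792 -2.784 -2.766 -2.754]
 [-2.384 -2.378 -2.376 -2.386 -2.382]
 [-2.588 -2.585 -2.58  -2.576 -2.568]]
scene7 edges
 [[-2.838 -2.826 -2.814 -2.8   -2.794]
 [-2.424 -2.44  -2.478 -2.482 -2.47 ]
 [-2.631 -2.633 -2.646 -2.641 -2.632]]
```

View pics/z7.png

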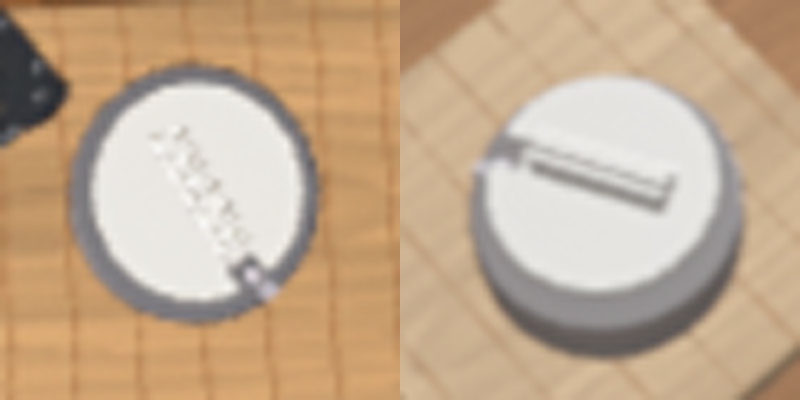

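Overshot: the notch is at about -2.585, so it needs +0.09 rad. I'll push back from the other flank, conservatively at first.

>>> move_arm --targets '[[[-9.5,-37.3,0],[0,0,-0.016]],[[-9.5,-37.3,0],[0,0,-0.016]],[[-9.5,-37.3,0],[0,0,-0.016]],[[-9.5,-37.3,0],[0,0,-0.016]],[[0,0,-27],[0,0,0]],[[0,0,-27],[0,0,0]],[[0,0,-26],[0,0,0]],[[0,0,0],[0,0,0]]]'

```text
clock: 14.3
tcp_pos: [532.0, -48.8, 84.7]
eef_rot: [-0.001, 0.948, 0.319, -0.002]
force: [-1.0, 0.1, 0.2]
opening: 0.4
```

>>> move_arm --targets '[[[1.6,-2.1,0],[0,0,0]],[[1.6,-2.1,0],[0,0,0]],[[1.6,-2.1,0],[0,0,0]],[[1.5,-2.1,0],[0,0,0]],[[0,0,0],[0,0,0]],[[0,0,0],[0,0,0]],[[0,0,0],[0,0,0]],[[0,0,0],[0,0,0]]]'

```text
clock: 15.1
tcp_pos: [540.5, -56.5, 86.9]
eef_rot: [-0.0, 0.948, 0.32, -0.0]
force: [-0.2, 0.9, -0.3]
opening: 0.7
```

```bash
python3 - <<'E'
from h import *
shot('scene','scene8')
b=cv2.imread('pics/scene8.png')[165:250,180:265]
cv2.imwrite('pics/z8.png',cv2.resize(b,(600,600),interpolation=cv2.INTER_CUBIC))
E
```

```text
(no output)
```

View pics/z8.png

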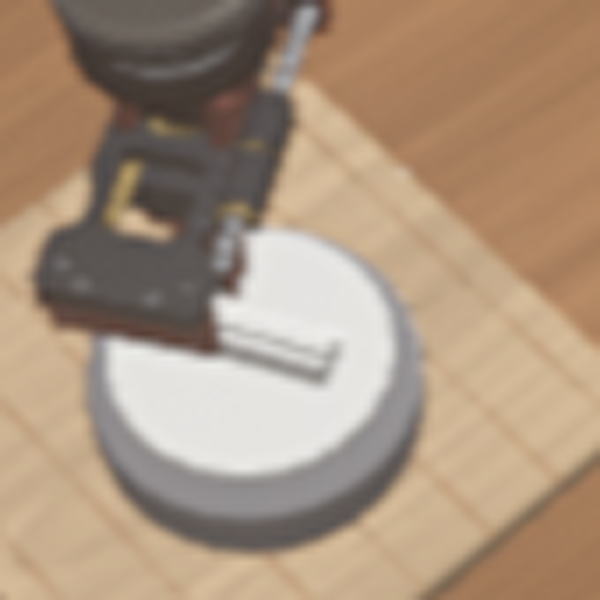

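```bash
cat >> h.py <<'E'
def ridge(fn,lo=213,hi=226):
    d=load(fn);g=d['img'].astype(float).mean(2); P=[]
    for u in range(lo,hi+1):
        col=g[208:226,u]; w=np.clip(215-col,0,None); 
        if w.sum()>20: P.append((u,208+(w*np.arange(18)).sum()/w.sum()))
    P=np.array(P,np.float32); vx,vy,x,y=cv2.fitLine(P,cv2.DIST_HUBER,0,.01,.01).ravel()
    a=ray(d,x-5*vx,y-5*vy,76);b=ray(d,x+5*vx,y+5*vy,76);e=a-b;print(fn,len(P),np.arctan2(e[1],e[0]).round(3))
E
python3 - <<'E'
from h import *
for i in(5,6,7,8):ridge(f'scene{i}')
E
```

```text
scene5 14 -2.275
scene6 14 -2.399
scene7 14 -2.562
scene8 14 -2.562
```

The ridge line in the scene view follows the dial angle even with the arm present (not yet touched: -2.562). Target is about -2.465, pushing in small steps.

>>> move_arm --targets '[[[0.8,-1,0],[0,0,0]],[[0.8,-1,0],[0,0,0]],[[0.8,-1.2,0],[0,0,0]],[[0,0,0],[0,0,0]],[[0,0,0],[0,0,0]],[[0,0,0],[0,0,0]],[[0,0,0],[0,0,0]],[[0,0,0],[0,0,0]]]'

```text
clock: 15.95
tcp_pos: [543.0, -59.9, 87.0]
eef_rot: [0.0, 0.948, 0.32, 0.0]
force: [-0.3, 0.5, -0.1]
opening: 0.7
```

```bash
python3 - <<'E'
from h import *
shot('scene','scene9');ridge('scene9')
E
```

```text
scene9 14 -2.567
```

>>> move_arm --targets '[[[0.6,-0.8,0],[0,0,0]],[[0.6,-0.8,0],[0,0,0]],[[0,0,0],[0,0,0]],[[0,0,0],[0,0,0]],[[0,0,0],[0,0,0]],[[0,0,0],[0,0,0]],[[0,0,0],[0,0,0]],[[0,0,0],[0,0,0]]]'

```text
clock: 16.8
tcp_pos: [544.0, -61.4, 86.9]
eef_rot: [-0.0, 0.948, 0.32, -0.0]
force: [-2.1, 1.3, -0.3]
opening: 0.1
```

```bash
python3 - <<'E'
from h import *
shot('scene','scene10');ridge('scene10')
E
```

```text
scene10 14 -2.513
```

>>> move_arm --targets '[[[0.3,-0.4,0],[0,0,0]],[[0.3,-0.4,0],[0,0,0]],[[0,0,0],[0,0,0]],[[0,0,0],[0,0,0]],[[0,0,0],[0,0,0]],[[0,0,0],[0,0,0]],[[0,0,0],[0,0,0]],[[0,0,0],[0,0,0]]]'

```text
clock: 17.65
tcp_pos: [544.6, -62.2, 86.9]
eef_rot: [-0.0, 0.948, 0.32, -0.0]
force: [-4.8, 1.1, 0.3]
opening: 0.2
```

```bash
python3 - <<'E'
from h import *
shot('scene','scene11');ridge('scene11')
E
```

```text
scene11 14 -2.496
```

>>> move_arm --targets '[[[0.3,-0.4,0],[0,0,0]],[[0.1,-0.2,0],[0,0,0]],[[0,0,0],[0,0,0]],[[0,0,0],[0,0,0]],[[-6,8,0],[0,0,0]],[[0,0,20],[0,0,0]],[[0,0,30],[0,0,0]],[[0,20,20],[0,0,0]]]'

```text
clock: 18.5
tcp_pos: [540.9, -37.7, 159.4]
eef_rot: [0.002, 0.948, 0.317, 0.002]
force: [1.1, -0.3, 0.1]
opening: 0.3
```

>>> move_arm --targets '[[[0,45,10],[0,0,0]],[[0,45,0],[0,0,0]],[[0,45,0],[0,0,0]],[[0,10,0],[0,0,0]],[[0,0,0],[0,0,0]],[[0,0,0],[0,0,0]],[[0,0,0],[0,0,0]],[[0,0,0],[0,0,0]]]'

```text
clock: 19.3
tcp_pos: [539.4, 108.2, 167.2]
eef_rot: [0.0, 0.948, 0.318, 0.0]
force: [0.8, -0.5, 0.9]
opening: 0.7
```

```bash
python3 - <<'E'
from h import *
shot('scene','scene12');shot('top','top12');ridge('scene12')
a=cv2.imread('pics/top12.png')[180:240,250:312]; b=cv2.imread('pics/scene12.png')[185:250,180:250]
cv2.imwrite('pics/z12.png',np.hstack([cv2.resize(a,(400,400),interpolation=cv2.INTER_CUBIC),cv2.resize(b,(400,400),interpolation=cv2.INTER_CUBIC)]))
edges('top12',(250,180,312,240));edges('scene12',(180,185,250,250))
d=load('top12');C=np.array([571.2,-62.4])
th=np.linspace(-2.8,-2.15,27)
print(th.round(3).tolist())
for r in(49,52,55,58,61,64,66): print(r,ring(d,C,r,60,th).mean(1).astype(int).tolist())
E
```

```text
scene12 14 -2.446
top12 edges
 [[-2.664 -2.672 -2.676 -2.656 -2.518]
 [-2.274 -2.27  -2.274 -2.286 -2.284]
 [-2.469 -2.471 -2.475 -2.471 -2.401]]
scene12 edges
 [[-2.714 -2.71  -2.698 -2.686 -2.686]
 [-2.31  -2.304 -2.306 -2.306 -2.3  ]
 [-2.512 -2.507 -2.502 -2.496 -2.493]]
[-2.8, -2.775, -2.75, -2.725, -2.7, -2.675, -2.65, -2.625, -2.6, -2.575, -2.55, -2.525, -2.5, -2.475, -2.45, -2.425, -2.4, -2.375, -2.35, -2.325, -2.3, -2.275, -2.25, -2.225, -2.2, -2.175, -2.15]
49 [232, 232, 233, 234, 230, 218, 200, 180, 169, 169, 170, 163, 150, 135, 121, 112, 108, 110, 119, 139, 160, 182, 205, 225, 233, 233, 232]
52 [235, 233, 233, 234, 234, 229, 219, 209, 207, 209, 212, 211, 201, 177, 151, 127, 114, 112, 121, 137, 161, 195, 220, 231, 233, 234, 235]
55 [222, 224, 220, 218, 220, 220, 214, 210, 206, 207, 211, 208, 197, 177, 151, 127, 113, 110, 115, 132, 157, 183, 211, 233, 239, 238, 236]
58 [163, 163, 162, 164, 164, 161, 162, 158, 160, 167, 171, 172, 167, 157, 144, 128, 113, 108, 113, 121, 130, 146, 167, 182, 192, 196, 191]
61 [128, 125, 125, 125, 126, 128, 127, 124, 128, 144, 158, 165, 168, 167, 160, 144, 129, 120, 116, 117, 122, 124, 126, 134, 137, 135, 137]
64 [117, 117, 119, 122, 121, 117, 114, 118, 131, 147, 168, 182, 188, 189, 179, 160, 137, 124, 120, 117, 116, 118, 119, 116, 116, 119, 119]
66 [115, 111, 112, 116, 119, 114, 107, 108, 120, 141, 168, 183, 192, 193, 183, 165, 140, 122, 117, 116, 114, 116, 115, 110, 113, 118, 118]
```

View pics/z12.png

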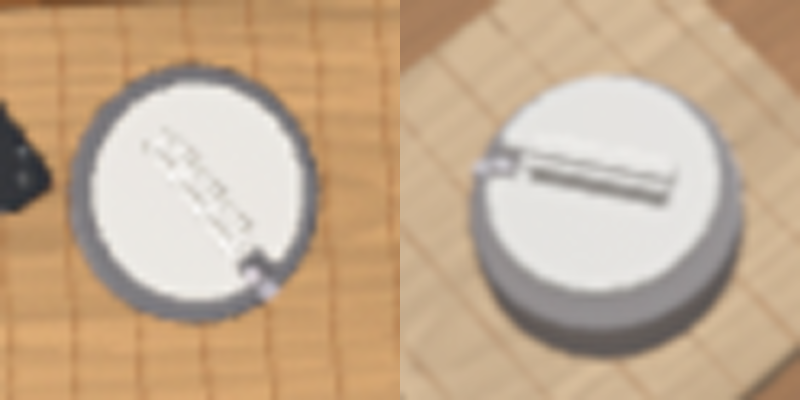

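```bash
python3 - <<'E'
from h import *
th=np.linspace(-2.85,-2.1,26)
print(th.round(2).tolist())
for f,C in(('top6',(571.2,-62.4)),('top7',(571.2,-62.4)),('top12',(571.2,-62.4)),('scene0',(571.2,-64)),('scene6',(571.2,-64)),('scene7',(571.2,-64)),('scene12',(571.2,-64))):
  d=load(f)
  for r in(50,53,56): print(f,r,ring(d,C,r,62,th).mean(1).astype(int).tolist())
  for r in(61,64,67): print('  web',r,ring(d,C,r,60,th).mean(1).astype(int).tolist())
out=[]
for f,b in(('top6',(268,210,302,236)),('top7',(268,210,302,236)),('top12',(268,210,302,236)),('scene6',(185,200,219,226)),('scene7',(185,200,219,226)),('scene12',(185,200,219,226))):
  a=cv2.imread(f'pics/{f}.png')[b[1]:b[3],b[0]:b[2]];out.append(cv2.resize(a,None,fx=7.5,fy=10*.9,interpolation=cv2.INTER_NEAREST))
cv2.imwrite('pics/cmp.png',np.vstack([np.hstack(out[:3]),np.hstack(out[3:])]))
E
```

```text
[-2.85, -2.82, -2.79, -2.76, -2.73, -2.7, -2.67, -2.64, -2.61, -2.58, -2.55, -2.52, -2.49, -2.46, -2.43, -2.4, -2.37, -2.34, -2.31, -2.28, -2.25, -2.22, -2.19, -2.16, -2.13, -2.1]
top6 50 [233, 232, 232, 233, 233, 233, 232, 226, 219, 215, 207, 186, 163, 140, 118, 108, 108, 114, 123, 137, 161, 193, 219, 229, 233, 234]
top6 53 [239, 240, 236, 232, 230, 235, 237, 235, 233, 228, 224, 216, 194, 163, 132, 114, 110, 115, 122, 137, 165, 195, 224, 241, 239, 234]
top6 56 [206, 203, 201, 201, 207, 212, 207, 203, 200, 204, 204, 194, 178, 152, 128, 115, 109, 113, 121, 134, 146, 167, 192, 210, 224, 226]
  web 61 [128, 128, 127, 126, 128, 131, 133, 129, 128, 140, 158, 165, 168, 164, 146, 128, 118, 118, 121, 120, 119, 123, 124, 129, 138, 143]
  web 64 [121, 119, 116, 117, 120, 121, 116, 114, 125, 144, 168, 184, 189, 185, 165, 137, 122, 119, 118, 118, 118, 115, 117, 117, 118, 118]
  web 67 [117, 114, 113, 112, 115, 120, 115, 107, 109, 132, 162, 184, 190, 187, 170, 143, 124, 120, 121, 120, 118, 113, 118, 121, 121, 121]
top7 50 [233, 233, 224, 203, 177, 149, 127, 123, 140, 168, 186, 181, 160, 142, 144,
[... 4268 characters left out ...]
ne12 53 [228, 224, 218, 201, 179, 156, 144, 148, 163, 185, 201, 196, 184, 176, 178, 196, 216, 228, 229, 231, 230, 229, 229, 228, 227, 225]
scene12 56 [231, 230, 221, 207, 185, 161, 147, 148, 160, 181, 195, 192, 177, 169, 170, 184, 203, 215, 219, 221, 219, 218, 216, 213, 209, 204]
  web 61 [214, 207, 191, 175, 159, 145, 139, 142, 149, 162, 174, 181, 180, 176, 167, 162, 161, 162, 162, 159, 154, 152, 150, 149, 147, 147]
  web 64 [181, 176, 166, 158, 152, 149, 146, 147, 151, 160, 175, 189, 194, 185, 166, 149, 144, 143, 144, 142, 140, 139, 139, 140, 140, 140]
  web 67 [164, 166, 167, 165, 163, 164, 163, 163, 166, 170, 180, 189, 193, 186, 171, 159, 159, 160, 159, 154, 149, 148, 148, 150, 150, 149]
```

View pics/cmp.png

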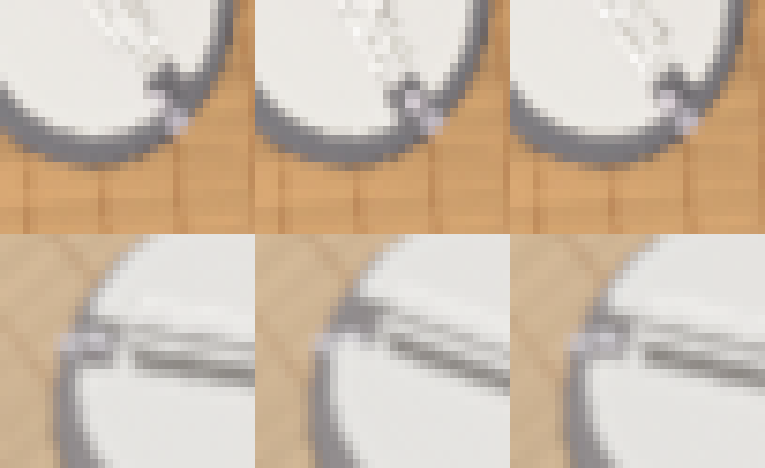

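Both views put the pin at -2.495 (web and pin edge), and the notch at -2.47 (top) and -2.50 (scene): within about 1.5 mm. The contacts on the two flanks put the axis at about (572,-63.7). Next I go over the ridge to press.

>>> move_arm --targets '[[[8.2,-43,0],[0,0,0]],[[8.2,-43,0],[0,0,0]],[[8.2,-43,0],[0,0,0]],[[8.2,-43,0],[0,0,0]],[[0,0,-20],[0,0,0]],[[0,0,-20],[0,0,0]],[[0,0,-18],[0,0,0]],[[0,0,0],[0,0,0]]]'

```text
clock: 20.2
tcp_pos: [570.4, -62.3, 107.0]
eef_rot: [-0.001, 0.948, 0.319, -0.002]
force: [-1.3, 0.4, -1.0]
opening: 0.6
```

>>> move_arm --targets '[[[0,0,-2],[0,0,0]],[[0,0,-2],[0,0,0]],[[0,0,-2],[0,0,0]],[[0,0,-2],[0,0,0]],[[0,0,-1],[0,0,0]],[[0,0,-1],[0,0,0]],[[0,0,0],[0,0,0]],[[0,0,0],[0,0,0]]]'

```text
clock: 21.0
tcp_pos: [572.5, -61.8, 99.4]
eef_rot: [0.0, 0.948, 0.32, 0.0]
force: [0.2, 0.5, 5.3]
opening: 0.5
```

>>> move_arm --targets '[[[0,0,-1],[0,0,0]],[[0,0,-1],[0,0,0]],[[0,0,-1],[0,0,0]],[[0,0,-1],[0,0,0]],[[0,0,0],[0,0,0]],[[0,0,0],[0,0,0]],[[0,0,0],[0,0,0]],[[0,0,0],[0,0,0]]]'

```text
clock: 21.8
tcp_pos: [572.4, -61.8, 95.2]
eef_rot: [0.0, 0.948, 0.32, 0.0]
force: [0.4, 0.4, 4.9]
opening: 0.3
```

>>> move_arm --targets '[[[0,0,-1],[0,0,0]],[[0,0,-1],[0,0,0]],[[0,0,-1],[0,0,0]],[[0,0,0],[0,0,0]],[[0,0,0],[0,0,0]],[[0,0,0],[0,0,0]],[[0,0,0],[0,0,0]],[[0,0,0],[0,0,0]]]'

```text
clock: 22.6
tcp_pos: [572.5, -61.9, 93.2]
eef_rot: [-0.0, 0.948, 0.32, 0.001]
force: [-2.4, 1.6, 16.0]
opening: 0.4
```

>>> move_arm --targets '[[[0,0,-1],[0,0,0]],[[0,0,-1],[0,0,0]],[[0,0,0],[0,0,0]],[[0,0,0],[0,0,0]],[[0,0,0],[0,0,0]],[[0,0,0],[0,0,0]],[[0,0,0],[0,0,0]],[[0,0,0],[0,0,0]]]'

```text
clock: 23.4
tcp_pos: [572.8, -62.0, 92.8]
eef_rot: [-0.001, 0.948, 0.319, 0.001]
force: [-8.4, 4.1, 32.8]
opening: 0.1
```

Hard stop at TCP z 92.8, where home predicts about 93. I'll withdraw and check.

>>> move_arm --targets '[[[0,0,3],[0,0,0]],[[0,0,15],[0,0,0]],[[0,0,25],[0,0,0]],[[0,0,30],[0,0,0]],[[0,40,0],[0,0,0]],[[0,45,0],[0,0,0]],[[0,45,0],[0,0,0]],[[0,40,0],[0,0,0]]]'

```text
clock: 24.2
tcp_pos: [571.4, 110.3, 163.2]
eef_rot: [-0.0, 0.947, 0.32, -0.0]
force: [-0.4, 0.3, -0.3]
opening: 0.4
```

```bash
python3 - <<'E'
from h import *
shot('scene','scene13');shot('top','top13');ridge('scene13')
a=cv2.imread('pics/top13.png')[180:240,250:312]; b=cv2.imread('pics/scene13.png')[185:250,180:250]
cv2.imwrite('pics/z13.png',np.hstack([cv2.resize(a,(400,400),interpolation=cv2.INTER_CUBIC),cv2.resize(b,(400,400),interpolation=cv2.INTER_CUBIC)]))
T=(250,180,312,240);S=(180,185,250,250)
edges('top13',T);edges('scene13',S)
for i in (12,13):
  t,s=load(f'top{i}'),load(f'scene{i}');print(i,tri(t,disc(t,T)[0],s,disc(s,S)[0]))
  P=np.array([pt(t,u,v) for u in range(266,296) for v in range(196,222)]);q=np.hypot(P[:,0]-571.5,P[:,1]+63);k=(q>25)&(q<45);print('depth z',np.median(P[k,2]))
E
```

```text
scene13 14 -2.464
top13 edges
 [[-2.68  -2.676 -2.666 -2.644 -2.502]
 [-2.26  -2.258 -2.262 -2.278 -2.272]
 [-2.47  -2.467 -2.464 -2.461 -2.387]]
scene13 edges
 [[-2.732 -2.724 -2.708 -2.696 -2.69 ]
 [-2.308 -2.308 -2.314 -2.32  -2.318]
 [-2.52  -2.516 -2.511 -2.508 -2.504]]
12 [571.1429225  -62.95341984  68.39904803]
depth z 70.27390544167548
13 [571.18918516 -62.90564961  59.91478019]
depth z 62.18441996180243
```

View pics/z13.png

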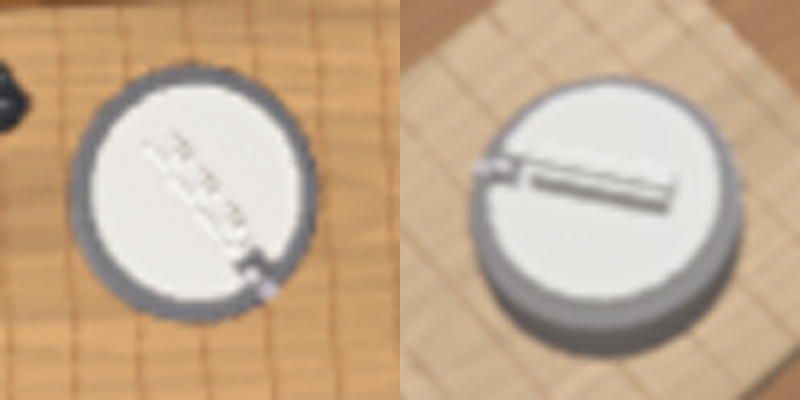

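View pics/scene13.png

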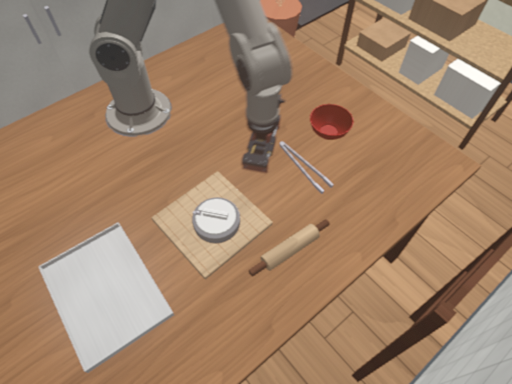

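Both measures show the disc has dropped about 8 mm (depth 70.3 to 62.2, triangulation 68.4 to 59.9). The pin sits in the notch and the bystanders look unmoved. The arm is clear, at z 163.

```bash
python3 - <<'E'
from bench import robot
print(robot.get_state()['force'],robot.hand_in())
E
```

```text
the job is handed in; nothing more can be done
[-0.17045837  0.40209659 -0.8019439 ] None
```

The dial is turned onto the pin and pressed fully home, and I have handed the job in; no verdict is reported back. I pushed it round with the closed fingertips on one flank of the grip. It overshot by about 0.09 rad, so I nudged it back from the other flank, then pressed it down on the grip top until it stopped.

**Pressed depth:** the disc dropped about 8 mm by depth image (70.3 to 62.2 mm) and about 8.5 mm by triangulation. The tool came to a hard stop at z 92.8 mm under 33 N, where fully home predicts about 93 mm.

**Notch on the pin:** the two views disagree slightly. The top view puts the notch at −2.47 rad and the scene view at −2.51 rad, against about −2.495 rad for the pin. That is 1–1.5 mm at the pin, inside the 4.5 mm limit. The brightest spot on the pin's nose read −2.54 rad. I took that for an off-centre highlight and used the web and the pin's edge instead.

**Clearance:** the arm finished clear, with no contact force. The bowl, tongs and rolling pin look unmoved in the last scene picture; I compared them by eye and did not measure them.

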